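# Clamp the temperature logger in its check cradle with the eccentric knob

### The job

Lay the temperature logger flat, face up, on the bed of the check cradle between the four cheeks, its short ends towards the end stop and the sliding jaw, and let go of it. Then turn the black knob clockwise so that its eccentric disc drives the jaw against the logger and the logger against the rubber-faced end stop, until the jaw bears on it with about 10 newtons, never more than 20, and leave it clamped so. Do not disturb the other things on the table.

Things in the scene. Friction and masses are not known exactly. Their poses are not given: they have to be found in the camera images.
- logger: the temperature logger, a loose light-grey box with a small display on top and rounded edges, 92 mm along its x, 58 mm along its y, 20 mm high (its solid body 19 mm), 0.05 to 0.1 kg; origin at the centre of its underside, z up. Either end may face the stop.
- cradle: the check cradle, grey rail with aluminium cheeks, fixed; its place and turn differ each time. Origin on the table under the middle of the bed; x runs along the cradle to the end stop (the knob is at the -x end), z up. The bed is a rail 40 mm wide, its top 8 mm above the table, so the 58 mm wide logger overhangs it 9 mm each side.
- bed (a point): middle of the bed's top, 8 mm above the table, axes as the cradle. Two pairs of cheeks, 16 mm long, centred at x = -34 and +34 mm, stand 22 mm above the table; inner faces at y = +-31 mm (2 mm play each side of the logger), outer faces +-41, feet (7 mm high) to +-45. Between x = -26 and +26 mm the space beside the logger is free for fingers down to the table.
- stop_middle (a point): a point of the cradle 50 mm along x, 18 mm above the table: the middle of where the end stop's face may be. The stop is an aluminium block 56 mm wide, up to 28 mm above the table, with a black rubber buffer whose face stands between cradle x = 48 and 53 mm, set anew each time and not measured; the buffer yields about 1 mm per 18 N.
- jaw: the sliding jaw, a smooth steel block 26 mm along x, 50 mm wide, 19 mm high, lying loose on the bed between two low guides (0.4 mm play, 14 mm above the table, ending at cradle x = -54 mm) in front of the eccentric disc; origin at the centre of its underside, axes as the cradle; the face towards the logger is 13 mm ahead. Starts with it at cradle x = -50.5 mm, just clear of the disc.
- cam (a joint): turn in rad of the eccentric (knob and steel disc in one piece), 0 to 2.8, growing CLOCKWISE seen from above; 0: lobe straight away from the stop. Starts at 0.35 to 0.65; jaw and logger are closed up against the stop at 1.35 to 1.9; some 0.1 more gives 10 N. Stays where left. Free turning takes 0.04 N m; each newton of clamping adds 0.016 to 0.02 N m: 10 N is felt as about 0.2.
- knob_grip (a point): middle of the knob's grip, a black bar 34 mm long, 12 mm wide, 41 to 63 mm above the table, centred on the clamp's upright axis; this point is 53 mm above the table. x lies along the bar; the disc's lobe (and a white dot on the bar) is on the -x side. The bar turns with joint cam. A logger laid in tops out 28 mm above the table, nearby.
- clamp_axis (a point): point on the eccentric's upright axis at the disc's mid height: cradle x = -98 mm, y = 0, 20 mm above the table; fixed to the cradle, axes as the cradle. The disc has radius 30 mm, its centre 9 mm off the axis, it lies 15 to 25 mm above the table. Its face nearest the stop is at cradle x = -98 + 30 - 9*cos(joint cam) mm.
- vial_tall: a bystander: glass vial, 23 mm across, 58 mm high, origin at the centre of its foot
- label_roll: a bystander: white roll of labels lying flat, about 60 mm across with a loose end, 30 mm high
- oximeter: a bystander: finger oximeter, 33 x 58 x 30 mm, origin at the centre of its underside
Mind the look-alikes: they are no part of the job. What is shaped like the jaw but orange is not meant.

How it is judged (in metres and radians):
On the way:
1. the logger lies on the bed between the cheeks, let go, the jaw not yet pressing on it (z of logger in the frame of cradle between 0.0055 and 0.0105 m and horizontal distance between logger and cradle below 0.012 m and angle between the x axis of logger and the x axis of cradle, either way round below 0.12 rad and angle between logger's own z axis and vertical below 0.06 rad and contact force between logger and the fingers below 0.1 N and contact force between logger and jaw below 2 N), for 0.2 s.
At the end, for the whole second after the job is handed in: The logger lies flat, face up, on the bed between the cheeks (within 2.5 mm in height, 0.12 rad along the cradle), pushed home against the end stop by the jaw, which bears on it with 5 to 15 N and is held by the eccentric disc; everything is at rest and released (contact force between logger and jaw between 5 and 15 N and z of logger in the frame of cradle between 0.0055 and 0.0105 m and x of logger in the frame of cradle between 0.001 and 0.0105 m and angle between the x axis of logger and the x axis of cradle, either way round below 0.12 rad and angle between logger's own z axis and vertical below 0.06 rad and linear speed of logger below 0.01 m/s and contact force between each of logger, jaw and the fingers below 0.1 N); the robot touches nothing.
It fails at once if the jaw presses on the logger with more than 20 N (contact force between logger and jaw above 20 N).
It fails at once if a bystander (vial, label roll, oximeter) is moved more than 30 mm (distance of any of vial_tall, label_roll, oximeter from where it was at the start of the episode above 0.03 m).
It also fails if it takes over 72 s, if anything falls off the work surface, if the arm or the gripper's body presses on something with over 40 N, if the wrist force passes 120 N, or if a joint passes its speed limit or range.

### The arm

A 6-joint arm with a two-finger parallel gripper is mounted at the origin on the work surface; the furniture and walls round the work are solid. World frame = base frame: x ahead of the robot, y to its left, z up, the work surface at z = 0. Lengths are in mm, angles in rad, forces in N, time in s.
With the tool pointing down it reaches from about 400 to 925 mm from the base axis. Payload 12.5 kg.
Tool frame: the origin (TCP) lies at the very end of the fingers, on their centre line; the grasp point (between the pads) lies grip_depth behind it (grip_depth is the distance from the TCP to the grasp point, in mm); z points along the fingers, y is the line along which they close (so a half turn about z gives the same grasp; the last joint's range is limited). The gripper opens to 95 mm and grips with 3 to 60 N. Pads are 20 mm wide; open, the fingers measure 119 mm over their backs; the gripper's body (75 mm by 180 mm) begins 59 mm behind the grasp point.
Start: joints at [-1.242, 0.491, 1.559, -0, 1.092, -0.106], TCP at [263.292, -566.854, 214.661] pointing down, gripper open.
Joint ranges: [-3.1, 3.1], [-0.84, 2.19], [0.05, 2.79], [-1.13, 4.28], [0.06, 2.93], [-2.69, 2.69]. Speed limits (rad/s): [2.22, 2.22, 2.79, 3.14, 3.14, 3.14].

### API

Orientations are given as [roll, pitch, yaw] about the fixed x, y, z axes, in that order (R = Rz(yaw) Ry(pitch) Rx(roll)).
In Python, from cell import state, read_camera, job_done, grip_depth gives the robot as it stands.
- The arm moves only by the tool drive_tool, never from a script. Its argument "targets" is a list of rows, each an object with "jaw": the opening, from 0 (shut) to 1 (fully open); "travel": the shift along the tool's x, y, z in m, a list of three; "twist": the turn about the tool's z in rad. In form: [{"jaw": jaw, "travel": [tx, ty, tz], "twist": twist}, ...]. A call has 1 to 8 rows; each row is the pose to reach, as a shift and turn from the pose commanded when the call began, along the tool's axes at that moment; what a row does not reach only later rows make up. A row lasts 1/12 s, in which the tool goes at most 41.7 mm and 7.16 degrees, less where a joint would pass 70% of its speed; a pose out of reach is approached as far as the arm can. A call with a gripper value outside its range is refused whole. The fingers move at their own pace and stop on an object; the grip force is fixed at half the most. Time passes only in rows, so rows that repeat a pose let the fingers close. It gives the time, the measured TCP pose, the force, the opening and the grip force at its end, in the units of the state.
- state(): the state, without advancing time (a new reading comes with each control period).
- read_camera(name): name is "scene" or "top" or "wrist"; returns a dict with "frame" (384x512x3 uint8, red, green, blue), "fx", "fy", "cx", "cy" (pixels), "R" (3x3) and "t" (3): a world point X has camera coordinates R X + t. Camera axes: x right, y down, z forward; pixel columns grow to the right and rows downward; lengths in mm; the calibration is good to about 2 mm. A picture is of the moment at which its call begins. There is no depth.
- job_done(): hands the job in; it is judged then, once.
The state is a dict: "t": time; "joints": joint angles; "qvel": joint speeds; "tau": joint torques, N m; "eef_pos": TCP position; "tcp_rot": TCP orientation; "ft_force": force on the tool from outside, world axes, zero at the start; "moment": the same for the moment, N m; "opening": opening from 0.0 (shut) to 1.0 (fully open); "grip_force": force on a finger pad.
Only numpy, scipy, OpenCV 4.12 (cv2) and the standard library are available. Lean on these libraries where they do the work, as an engineer would, in place of code of your own. Each camera call takes 0.05 s, during which the arm holds its last target. There are 200 camera calls.

## Working session

There is one attempt and no reset: what is moved stays moved. The work goes in short steps, Python scripts to look and compute and a tool call to move; the robot and the scene stay as the last step left them, time stands still between calls to the robot, and variables do not carry over. Pictures are saved under pics/ and viewed, at most 10 in all, crops included, and the job is handed in when it is done.

Besides the shell and the picture viewer there is one more tool, called after "Call:" by a JSON object that holds its "fn" and its "kwargs". drive_tool: Moves the arm, as the interface text tells. Its arguments: {"type":"object","properties":{"targets":{"type":"array"}},"required":["targets"]}

```bash
mkdir -p pics; ls
cat > h.py <<'E'
import numpy as np, cv2
from cell import state, read_camera, job_done, grip_depth
def snap(name,fn,crop=None,scale=1.5):
    c=read_camera(name); im=c["frame"][:,:,::-1]
    if crop: x0,y0,x1,y1=crop; im=im[y0:y1,x0:x1]
    cv2.imwrite("pics/"+fn,cv2.resize(im,None,fx=scale,fy=scale,interpolation=cv2.INTER_CUBIC)); 
    np.savez("pics/"+fn+".npz",**c); return c
def px2w(c,u,v,z):
    R=np.array(c["R"]);t=np.array(c["t"]);d=R.T@np.array([(u-c["cx"])/c["fx"],(v-c["cy"])/c["fy"],1]);o=-R.T@t
    return o+d*(z-o[2])/d[2]
def w2px(c,X):
    p=np.array(c["R"])@np.array(X)+np.array(c["t"]); return c["fx"]*p[0]/p[2]+c["cx"],c["fy"]*p[1]/p[2]+c["cy"]
E
python3 - <<'E'
from h import *
print(state(),grip_depth)
for n in("top","scene"):
    c=snap(n,n+"1.png"); print(n,-np.array(c["R"]).T@c["t"],c["fx"])
E
```

```text
pics
{'t': 0.0, 'joints': array([-1.24159012e+00,  4.91533276e-01,  1.55947286e+00, -2.20994296e-06,
        1.09169378e+00, -1.05586828e-01]), 'qvel': array([ 0.00120807,  0.00126518, -0.00044327,  0.00056255,  0.00071701,
       -0.00026131]), 'tau': array([-2.47808675e-03, -6.12649012e+01, -2.58180410e+01,  6.91357744e-02,
        4.82788298e-02, -9.25320910e-05]), 'eef_pos': array([ 263.20903628, -566.59326792,  214.07001814]), 'tcp_rot': array([-3.14049135e+00, -1.14745697e-04,  4.34793993e-01]), 'ft_force': array([ 0.00860489,  0.00390983, -1.03703789]), 'moment': array([-0.0464659 ,  0.01733746, -0.01069925]), 'grip_force': 0.0, 'opening': 1.000719791190697} 18.8
top [ 412.70250199  -45.6029238  1061.14547893] 361.84529302776576
scene [1087.99665093  675.12082689  886.62650546] 448.2900469696803
```

View pics/top1.png

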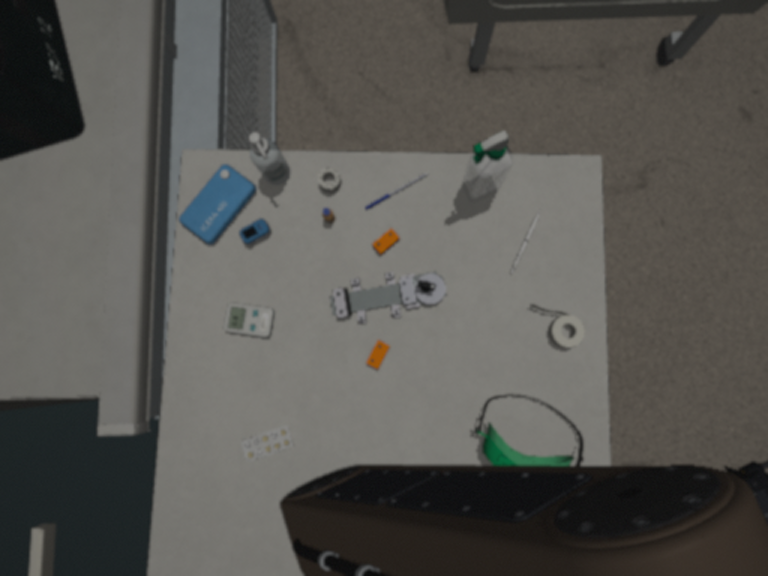

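View pics/scene1.png

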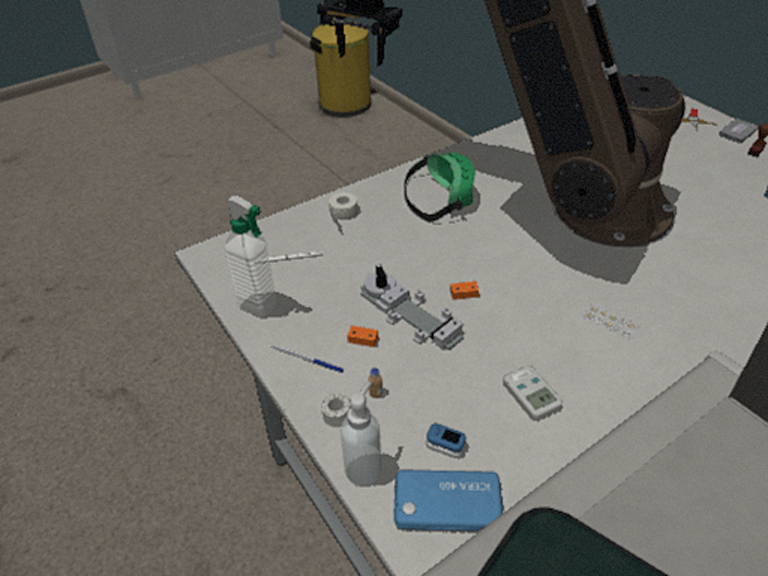

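The top view shows the light-grey box with a display (logger) at about (250,321) in the 1.5x picture. The cradle has its stop at (341,303) and its knob at (427,287). The orange look-alikes at (386,241) and (378,355) are not meant; the jaw is the grey block at (408,291). I'll confirm in an enlarged crop.

Run:
```python
from h import *
c=snap("top","topc.png",(140,170,310,250),4.7)
for n,u,v,z in(("log",250,321,20),("stop",341,303,28),("knob",427,287,60)): print(n,px2w(c,u/1.5,v/1.5,z))
```

```text
log [502.02687553 248.20416772  20.        ]
stop [531.43700839  70.74918727  28.        ]
knob [553.47081879 -93.52008059  60.        ]
```

View pics/topc.png

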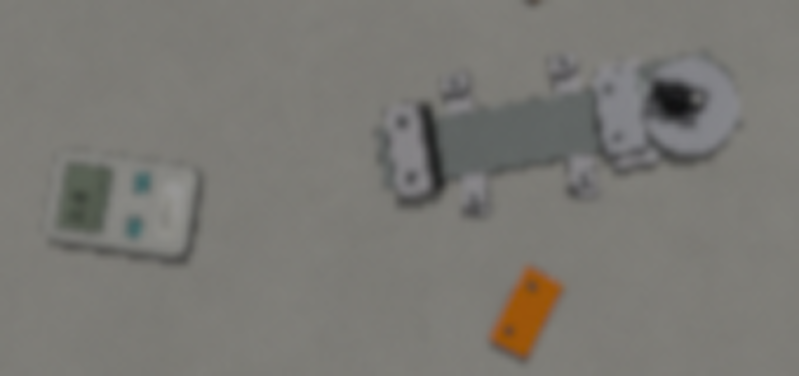

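The crop confirms it: logger corners are at (60,150), (200,168), (187,262), (48,242), cheeks at (456,92), (563,72), (476,197), (583,178), and the knob bar near (675,98) with its dot to the right. Jaw is the grey block at (620,108).

Run:
```python
from h import *
c=np.load("pics/topc.png.npz")
f=lambda p,z:px2w(c,140+(p[0]+.5)/4.7-.5,170+(p[1]+.5)/4.7-.5,z)[:2]
L=[f(p,18) for p in((60,150),(200,168),(187,262),(48,242))]
lx=(L[0]+L[3]-L[1]-L[2])/2
print("log",np.mean(L,0),np.linalg.norm(lx),np.linalg.norm((L[0]+L[1]-L[2]-L[3])/2),np.arctan2(lx[1],lx[0]))
K=[f(p,22) for p in((456,92),(563,72),(476,197),(583,178))]
cx=(K[0]+K[2]-K[1]-K[3])/2
print("cradle",np.mean(K,0),np.linalg.norm(cx),np.linalg.norm(K[0]-K[2]),np.arctan2(cx[1],cx[0]))
print(f((690,106),25))
```

```text
log [504.32279744 250.98679252] 87.977770674425 57.82785415906902 1.411052213491153
cradle [541.37056869   5.16818205] 66.99659764376462 66.39536935517467 1.7258082784300632
[ 555.8472907  -100.15541619]
```

```bash
cat >> h.py <<'E'
def go(x,y,z,yaw,wrap=np.pi):
    s=state();p=s["eef_pos"];w=s["tcp_rot"][2];d=np.array([x,y,z])-p
    c,n=np.cos(w),np.sin(w);tw=(w-yaw+np.pi)%(2*np.pi)-np.pi
    print("travel",np.round([(c*d[0]+n*d[1])/1e3,(n*d[0]-c*d[1])/1e3,-d[2]/1e3],4),"twist",round(tw,4),"t",s["t"],np.round(s["joints"],2))
E
python3 - <<'E'
from h import *
go(500,-60,200,1.0)
E
```

```text
travel [ 0.4282 -0.3598  0.0142] twist -0.5652 t 0.15 [-1.24  0.49  1.56  0.    1.09 -0.11]
```

Call:
{"fn": "drive_tool", "kwargs": {"targets": [{"jaw": 1,"travel": [0.428,-0.36,0.014],"twist": -0.565},{"jaw": 1,"travel": [0.428,-0.36,0.014],"twist": -0.565},{"jaw": 1,"travel": [0.428,-0.36,0.014],"twist": -0.565},{"jaw": 1,"travel": [0.428,-0.36,0.014],"twist": -0.565},{"jaw": 1,"travel": [0.428,-0.36,0.014],"twist": -0.565},{"jaw": 1,"travel": [0.428,-0.36,0.014],"twist": -0.565},{"jaw": 1,"travel": [0.428,-0.36,0.014],"twist": -0.565},{"jaw": 1,"travel": [0.428,-0.36,0.014],"twist": -0.565}]}}

```text
t: 0.82
eef_pos: [404.6, -263.0, 206.3]
tcp_rot: [3.141, 0.0, 0.999]
ft_force: [0.8, -1.3, -0.1]
opening: 1.003
grip_force: 0.0
```

Run:
```python
from h import *
print(state()["eef_pos"],state()["tcp_rot"])
go(510,100,200,1.41)
```

```text
[ 404.55769782 -262.99843784  206.27403618] [3.14147853e+00 2.44992861e-05 9.99469136e-01]
travel [ 0.3624 -0.1076  0.0063] twist -0.4105 t 0.8167 [-0.71  0.3   1.91 -0.    0.93 -0.14]
```

Call:
{"fn": "drive_tool", "kwargs": {"targets": [{"jaw": 1,"travel": [0.362,-0.108,0.006],"twist": -0.41},{"jaw": 1,"travel": [0.362,-0.108,0.006],"twist": -0.41},{"jaw": 1,"travel": [0.362,-0.108,0.006],"twist": -0.41},{"jaw": 1,"travel": [0.362,-0.108,0.006],"twist": -0.41},{"jaw": 1,"travel": [0.362,-0.108,0.006],"twist": -0.41},{"jaw": 1,"travel": [0.362,-0.108,0.006],"twist": -0.41},{"jaw": 1,"travel": [0.362,-0.108,0.006],"twist": -0.41},{"jaw": 1,"travel": [0.362,-0.108,0.006],"twist": -0.41}]}}

```text
t: 1.48
eef_pos: [496.7, 57.5, 201.0]
tcp_rot: [3.142, 0.0, 1.41]
ft_force: [-0.0, -0.5, -0.1]
opening: 1.003
grip_force: 0.0
```

Run:
```python
from h import *
go(504,251,160,1.411)
```

```text
travel [ 0.1922 -0.0238  0.041 ] twist -0.0011 t 1.4833 [-0.02  0.33  1.88 -0.    0.93  0.14]
```

Call:
{"fn": "drive_tool", "kwargs": {"targets": [{"jaw": 1,"travel": [0.192,-0.024,0.041],"twist": 0},{"jaw": 1,"travel": [0.192,-0.024,0.041],"twist": 0},{"jaw": 1,"travel": [0.192,-0.024,0.041],"twist": 0},{"jaw": 1,"travel": [0.192,-0.024,0.041],"twist": 0},{"jaw": 1,"travel": [0.192,-0.024,0.041],"twist": 0},{"jaw": 1,"travel": [0.192,-0.024,0.041],"twist": 0},{"jaw": 1,"travel": [0.192,-0.024,0.041],"twist": 0}]}}

```text
t: 2.07
eef_pos: [503.1, 249.9, 159.2]
tcp_rot: [-3.14, 0.001, 1.413]
ft_force: [-0.6, -0.1, 0.1]
opening: 1.0
grip_force: 0.0
```

Run:
```python
from h import *
snap("wrist","w1.png")
print(state()["eef_pos"])
```

```text
[503.40505296 248.84172301 159.60158534]
```

View pics/w1.png

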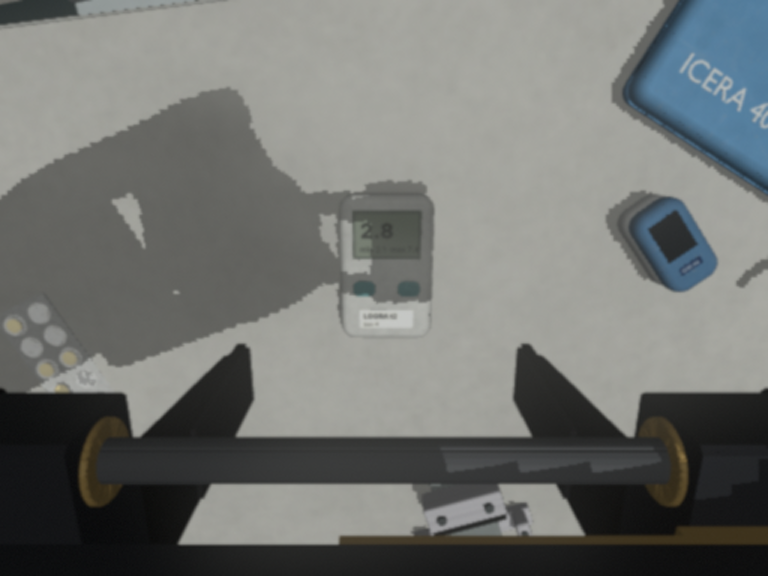

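The wrist view shows the logger clearly: outline corners about (341,194), (434,194), (431,337), (343,337). The oximeter at (670,243) is well off to the side.

Run:
```python
from h import *
c=np.load("pics/w1.png.npz")
L=[px2w(c,u/1.5,v/1.5,17)[:2] for u,v in((341,193),(434,193),(431,337),(343,337))]
lx=(L[0]+L[1]-L[2]-L[3])/2
m=np.mean(L,0);print(m,np.linalg.norm(lx),np.linalg.norm((L[0]+L[3]-L[2]-L[1])/2),np.arctan2(lx[1],lx[0]))
go(m[0],m[1],3,1.405)
```

```text
[507.1972087 255.4524808] 92.03929770518647 56.387035914629635 1.4122251718325602
travel [0.0071 0.0027 0.1566] twist 0.0061 t 2.1167 [ 0.34  0.47  1.78 -0.    0.9   0.5 ]
```

Call:
{"fn": "drive_tool", "kwargs": {"targets": [{"jaw": 1,"travel": [0.006,0.003,0.04],"twist": 0},{"jaw": 1,"travel": [0.006,0.003,0.08],"twist": 0},{"jaw": 1,"travel": [0.006,0.003,0.12],"twist": 0},{"jaw": 1,"travel": [0.006,0.003,0.14],"twist": 0},{"jaw": 1,"travel": [0.006,0.003,0.148],"twist": 0},{"jaw": 1,"travel": [0.006,0.003,0.153],"twist": 0},{"jaw": 1,"travel": [0.006,0.003,0.154],"twist": 0},{"jaw": 1,"travel": [0.006,0.003,0.154],"twist": 0}]}}

```text
t: 2.78
eef_pos: [508.5, 253.9, 7.2]
tcp_rot: [3.14, -0.001, 1.409]
ft_force: [-0.3, -0.1, 0.2]
opening: 0.995
grip_force: 0.0
```

Call:
{"fn": "drive_tool", "kwargs": {"targets": [{"jaw": 0.5,"travel": [0,0,0],"twist": 0},{"jaw": 0.5,"travel": [0,0,0],"twist": 0},{"jaw": 0.5,"travel": [0,0,0],"twist": 0},{"jaw": 0.5,"travel": [0,0,0],"twist": 0},{"jaw": 0.5,"travel": [0,0,0],"twist": 0},{"jaw": 0.5,"travel": [0,0,0],"twist": 0},{"jaw": 0.5,"travel": [0,0,0],"twist": 0},{"jaw": 0.5,"travel": [0,0,0],"twist": 0}]}}

```text
t: 3.45
eef_pos: [507.6, 254.1, 6.1]
tcp_rot: [-3.142, 0.0, 1.41]
ft_force: [-1.5, -0.3, 2.4]
opening: 0.605
grip_force: 30.0
```

Call:
{"fn": "drive_tool", "kwargs": {"targets": [{"jaw": 0.5,"travel": [0,0,-0.03],"twist": 0},{"jaw": 0.5,"travel": [0,0,-0.07],"twist": 0},{"jaw": 0.5,"travel": [0,0,-0.11],"twist": 0},{"jaw": 0.5,"travel": [0,0,-0.15],"twist": 0},{"jaw": 0.5,"travel": [0,0,-0.17],"twist": 0},{"jaw": 0.5,"travel": [0,0,-0.18],"twist": 0},{"jaw": 0.5,"travel": [0,0,-0.18],"twist": 0}]}}

```text
t: 4.03
eef_pos: [508.2, 254.3, 187.6]
tcp_rot: [3.139, -0.001, 1.41]
ft_force: [-0.7, 0.5, -1.0]
opening: 0.605
grip_force: 30.0
```

Run:
```python
from h import *
print(state()["opening"],state()["eef_pos"])
go(555,-80,186,1.726)
```

```text
0.604623955239919 [508.22285427 254.32317445 187.6414968 ]
travel [-0.3225  0.0998  0.0016] twist -0.3162 t 4.0333 [ 0.35  0.44  1.73 -0.    0.97  0.51]
```

Call:
{"fn": "drive_tool", "kwargs": {"targets": [{"jaw": 0.5,"travel": [-0.03,0.01,0],"twist": -0.05},{"jaw": 0.5,"travel": [-0.07,0.02,0],"twist": -0.1},{"jaw": 0.5,"travel": [-0.107,0.033,0],"twist": -0.15},{"jaw": 0.5,"travel": [-0.143,0.044,0],"twist": -0.2},{"jaw": 0.5,"travel": [-0.179,0.055,0],"twist": -0.24},{"jaw": 0.5,"travel": [-0.215,0.066,0],"twist": -0.28},{"jaw": 0.5,"travel": [-0.25,0.077,0],"twist": -0.316},{"jaw": 0.5,"travel": [-0.28,0.087,0],"twist": -0.316}]}}

```text
t: 4.7
eef_pos: [547.9, -38.4, 183.6]
tcp_rot: [-3.138, -0.001, 1.727]
ft_force: [1.0, -0.4, -0.1]
opening: 0.611
grip_force: 30.0
```

Call:
{"fn": "drive_tool", "kwargs": {"targets": [{"jaw": 0.5,"travel": [-0.03,0,0],"twist": 0},{"jaw": 0.5,"travel": [-0.043,0,0],"twist": 0},{"jaw": 0.5,"travel": [-0.043,0,0],"twist": 0},{"jaw": 0.5,"travel": [-0.043,0,0],"twist": 0},{"jaw": 0.5,"travel": [-0.043,0,0],"twist": 0}]}}

```text
t: 5.12
eef_pos: [554.8, -77.6, 185.0]
tcp_rot: [-3.14, -0.001, 1.726]
ft_force: [-1.0, 0.5, -0.8]
opening: 0.607
grip_force: 30.0
```

Run:
```python
from h import *
snap("wrist","w2.png");s=state()
print(s["eef_pos"],s["tcp_rot"])
```

```text
[554.91741297 -77.3626192  185.32831941] [-3.14045083e+00 -6.22558229e-04  1.72693076e+00]
```

View pics/w2.png

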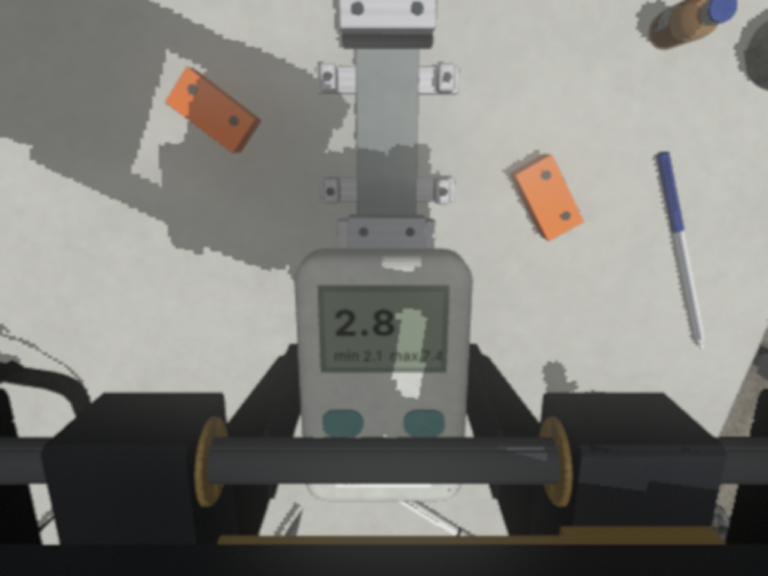

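Run:
```python
from h import *
c=np.load("pics/w2.png.npz")
im=c["frame"][0:170,195:325,::-1]
cv2.imwrite("pics/w2c.png",cv2.resize(im,None,fx=3.5,fy=3.5,interpolation=cv2.INTER_CUBIC))
s=state();p=s["eef_pos"];w=s["tcp_rot"][2];ex=np.array([np.cos(w),np.sin(w)]);ey=np.array([-ex[1],ex[0]])
for u,v in((385,249),(298,300),(471,300)):
    d=px2w(c,u/1.5,v/1.5,p[2]-6.1+18)[:2]-p[:2]; print("logger rel TCP",d@ex,d@ey)
```

```text
logger rel TCP 48.375194854270205 -1.1242004369306753
logger rel TCP 31.778052257536185 26.744246176188444
logger rel TCP 31.78168204684432 -28.70224001535433
```

View pics/w2c.png

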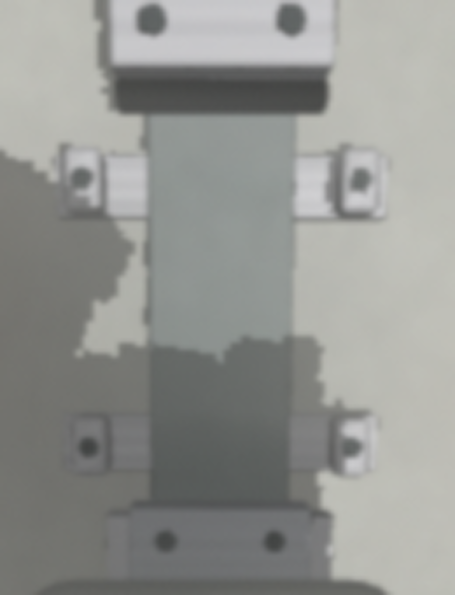

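The crop shows the cheek screws at (81,178), (361,179), (88,447), (352,447), the rail edges at x≈148 to 150 and 295 to 290, and the rubber face near row 112.

Run:
```python
from h import *
c=np.load("pics/w2.png.npz")
f=lambda p,z:px2w(c,195+(p[0]+.5)/3.5-.5,(p[1]+.5)/3.5-.5,z)[:2]
K=[f(p,22) for p in((81,178),(361,179),(88,447),(352,447))]
cx=(K[0]+K[1]-K[2]-K[3])/2; a=np.arctan2(cx[1],cx[0]); m=np.mean(K,0)
print(m,np.linalg.norm(cx),np.linalg.norm(K[0]-K[1]),np.linalg.norm(K[2]-K[3]),a)
E_=[f(p,8) for p in((148,130),(295,130),(150.5,490),(290.5,490))]
e=(E_[0]+E_[1]-E_[2]-E_[3])/2; print("rail yaw",np.arctan2(e[1],e[0]),np.linalg.norm(E_[0]-E_[1]),np.linalg.norm(E_[2]-E_[3]))
ex=np.array([np.cos(a),np.sin(a)]);ey=np.array([-ex[1],ex[0]])
print("rail mid y rel",[(q-m)@ey for q in E_])
for z in (8,18,26): print("rubber",(f((220,112),z)-m)@ex,(f((220,80),z)-m)@ex)
print("jaw face z27",(f((220,508),27)-m)@ex)
```

```text
[544.21348871   7.36958714] 68.02431742252065 72.11280311052886 72.18823583412814 1.7248496735267005
rail yaw 1.7260137394218094 39.042850730303996 40.29189016933178
rail mid y rel [np.float64(19.353190634046612), np.float64(-19.689591387414232), np.float64(19.86711962419654), np.float64(-20.4246868564789)]
rubber 51.99684666794645 59.67738239110249
rubber 50.32376143269469 57.78262367043677
rubber 48.9852932444933 56.26681669390421
jaw face z27 -49.98175312126442
```

Run:
```python
from h import *
go(543.6,4.9,60,1.7255)
```

```text
travel [0.083  0.0016 0.1253] twist 0.0014 t 5.1667 [-0.26  0.43  1.75  0.    0.96 -0.41]
```

Call:
{"fn": "drive_tool", "kwargs": {"targets": [{"jaw": 0.5,"travel": [0.03,0.0005,0],"twist": 0.001},{"jaw": 0.5,"travel": [0.065,0.001,0.02],"twist": 0.001},{"jaw": 0.5,"travel": [0.083,0.0016,0.05],"twist": 0.001},{"jaw": 0.5,"travel": [0.083,0.0016,0.09],"twist": 0.001},{"jaw": 0.5,"travel": [0.083,0.0016,0.12],"twist": 0.001},{"jaw": 0.5,"travel": [0.083,0.0016,0.135],"twist": 0.001},{"jaw": 0.5,"travel": [0.083,0.0016,0.135],"twist": 0.001},{"jaw": 0.5,"travel": [0.083,0.0016,0.135],"twist": 0.001}]}}

```text
t: 5.83
eef_pos: [543.8, 4.6, 50.8]
tcp_rot: [-3.14, -0.0, 1.726]
ft_force: [0.8, 0.9, -0.2]
opening: 0.608
grip_force: 30.0
```

Run:
```python
from h import *
go(543.6,4.9,14.5,1.7255);snap("scene","s2.png",(220,150,340,250),5)
```

```text
travel [ 0.0004 -0.0001  0.0363] twist 0.0006 t 5.8333 [-0.11  0.6   1.91 -0.    0.63 -0.27]
```

Call:
{"fn": "drive_tool", "kwargs": {"targets": [{"jaw": 0.5,"travel": [0,0,0.012],"twist": 0},{"jaw": 0.5,"travel": [0,0,0.022],"twist": 0},{"jaw": 0.5,"travel": [0,0,0.029],"twist": 0},{"jaw": 0.5,"travel": [0,0,0.034],"twist": 0},{"jaw": 0.5,"travel": [0,0,0.0355],"twist": 0},{"jaw": 0.5,"travel": [0,0,0.0355],"twist": 0},{"jaw": 0.5,"travel": [0,0,0.0355],"twist": 0}]}}

```text
t: 6.47
eef_pos: [544.2, 3.5, 15.7]
tcp_rot: [3.141, 0.0, 1.725]
ft_force: [-0.3, -0.7, -0.0]
opening: 0.611
grip_force: 30.0
```

Call:
{"fn": "drive_tool", "kwargs": {"targets": [{"jaw": 0.5,"travel": [0,0,0.0008],"twist": 0},{"jaw": 0.5,"travel": [0,0,0.0008],"twist": 0},{"jaw": 0.5,"travel": [0,0,0.0008],"twist": 0}]}}

```text
t: 6.72
eef_pos: [544.2, 3.5, 14.9]
tcp_rot: [3.141, 0.0, 1.725]
ft_force: [0.1, 0.5, -1.3]
opening: 0.608
grip_force: 30.0
```

Call:
{"fn": "drive_tool", "kwargs": {"targets": [{"jaw": 0.85,"travel": [0,0,0],"twist": 0},{"jaw": 0.85,"travel": [0,0,0],"twist": 0},{"jaw": 0.85,"travel": [0,0,0],"twist": 0},{"jaw": 0.85,"travel": [0,0,0],"twist": 0},{"jaw": 0.85,"travel": [0,0,0],"twist": 0},{"jaw": 0.85,"travel": [0,0,0],"twist": 0},{"jaw": 0.85,"travel": [0,0,0],"twist": 0},{"jaw": 0.85,"travel": [0,0,0],"twist": 0}]}}

```text
t: 7.38
eef_pos: [544.1, 3.5, 14.7]
tcp_rot: [-3.142, 0.0, 1.725]
ft_force: [-0.1, -0.4, 0.1]
opening: 0.849
grip_force: 0.0
```

Call:
{"fn": "drive_tool", "kwargs": {"targets": [{"jaw": 0.85,"travel": [0,0,-0.03],"twist": 0},{"jaw": 0.85,"travel": [0,0,-0.07],"twist": 0},{"jaw": 0.85,"travel": [-0.04,0,-0.11],"twist": 0},{"jaw": 0.85,"travel": [-0.08,0,-0.13],"twist": 0},{"jaw": 0.85,"travel": [-0.12,0,-0.14],"twist": 0},{"jaw": 0.85,"travel": [-0.12,0,-0.14],"twist": 0},{"jaw": 0.85,"travel": [-0.12,0,-0.14],"twist": 0}]}}

```text
t: 7.97
eef_pos: [563.3, -118.2, 156.0]
tcp_rot: [3.139, 0.002, 1.721]
ft_force: [-0.4, 0.5, 0.5]
opening: 0.851
grip_force: 0.0
```

Run:
```python
from h import *
snap("wrist","w3.png")
```

```text
(no output)
```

View pics/w3.png

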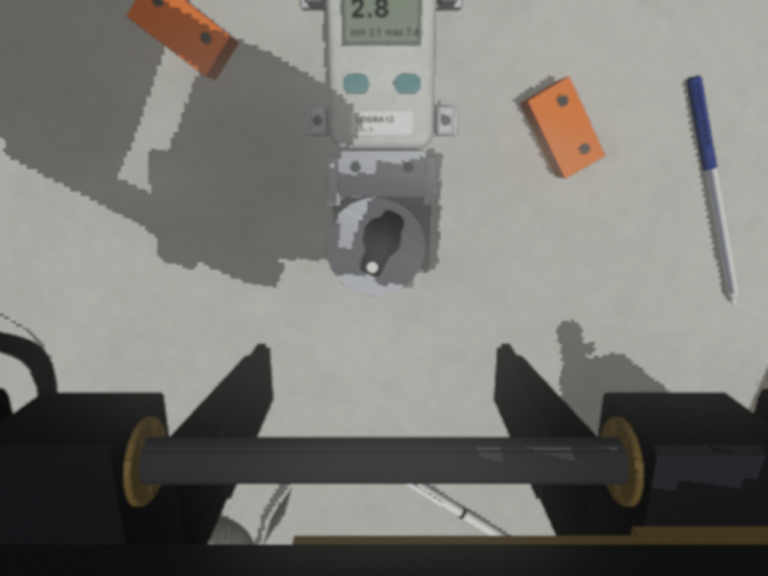

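The logger sits flat between the cheeks, with the jaw clear of it. The knob bar runs from the white dot at (372,267) to its far end at about (393,215).

Run:
```python
from h import *
c=np.load("pics/w3.png.npz"); print(c["R"][2])
im=c["frame"]; g=im[120:210,205:300].max(2)
P=[px2w(c,u/1.5,v/1.5,63)[:2] for u,v in((372,267),(369,273),(393,214))]
d=P[2]-P[1]; print(P,np.linalg.norm(d),"barlen; yaw",np.arctan2(d[1],d[0]),"mid",(P[1]+P[2])/2)
b=(P[2]-P[0]);print("yaw dot",np.arctan2(b[1],b[0]))
s=state();print(s["ft_force"],s["moment"])
go(558.3,-90.4,80,1.7255-.4)
```

```text
[ 0.04592093 -0.27826531 -0.9594059 ]
[array([ 555.89571316, -101.10115942]), array([ 554.80292948, -104.54643176]), array([562.46627214, -72.06688598])] 33.3713607015595 barlen; yaw 1.339090288047109 mid [558.63460081 -88.30665887]
yaw dot 1.3482414993396026
[ 0.33143908  0.50445874 -0.84301465] [ 0.00317829 -0.04968256 -0.0321807 ]
travel [ 0.0262 -0.0002  0.0748] twist 0.3966 t 8.0167 [-0.32  0.49  1.75  0.    0.9  -0.47]
```

Run:
```python
from h import *
c=np.load("pics/w3.png.npz")
im=c["frame"][115:205,200:300,::-1]
cv2.imwrite("pics/w3c.png",cv2.convertScaleAbs(cv2.resize(im,None,fx=6,fy=6,interpolation=cv2.INTER_CUBIC),alpha=2))
```

```text
(no output)
```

View pics/w3c.png

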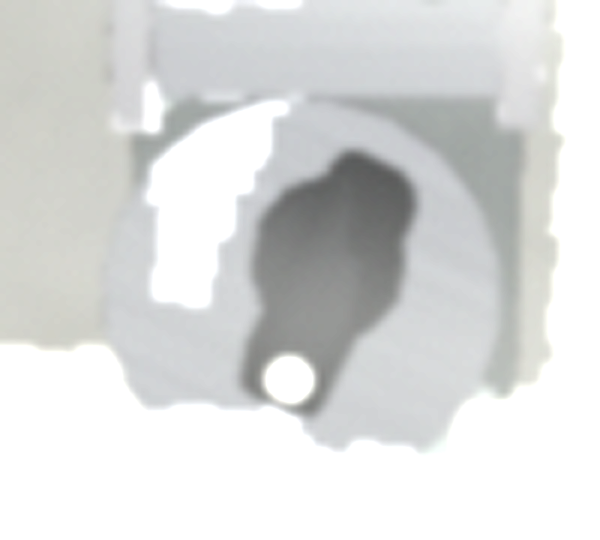

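The crop shows the bar from the dot end (285,395) to the far end (380,170), so cam is about 0.39. I'll grip at axis (558.5,-89.5), yaw 1.335.

Call:
{"fn": "drive_tool", "kwargs": {"targets": [{"jaw": 0.45,"travel": [0.026,0,0],"twist": 0.12},{"jaw": 0.45,"travel": [0.0265,0,0.01],"twist": 0.24},{"jaw": 0.45,"travel": [0.0265,0,0.03],"twist": 0.36},{"jaw": 0.45,"travel": [0.0265,0,0.06],"twist": 0.387},{"jaw": 0.45,"travel": [0.0265,0,0.075],"twist": 0.387},{"jaw": 0.45,"travel": [0.0265,0,0.075],"twist": 0.387},{"jaw": 0.45,"travel": [0.0265,0,0.075],"twist": 0.387}]}}

```text
t: 8.6
eef_pos: [557.7, -87.6, 78.8]
tcp_rot: [-3.139, -0.0, 1.339]
ft_force: [-0.1, 0.2, 1.1]
opening: 0.462
grip_force: 0.0
```

Run:
```python
from h import *
go(558.5,-89.7,36,1.335);s=state();print(s["ft_force"],s["moment"])
```

```text
travel [-0.0019  0.0012  0.0428] twist 0.004 t 8.6 [-0.27  0.58  1.84  0.    0.73 -0.04]
[-0.08440346  0.17802657  1.10964274] [-0.01351362 -0.04570177  0.00089002]
```

Call:
{"fn": "drive_tool", "kwargs": {"targets": [{"jaw": 0.45,"travel": [-0.0015,0.0005,0.015],"twist": 0.003},{"jaw": 0.45,"travel": [-0.0015,0.0005,0.03],"twist": 0.003},{"jaw": 0.45,"travel": [-0.0015,0.0005,0.04],"twist": 0.003},{"jaw": 0.45,"travel": [-0.0015,0.0005,0.042],"twist": 0.003},{"jaw": 0.45,"travel": [-0.0015,0.0005,0.042],"twist": 0.003},{"jaw": 0.45,"travel": [-0.0015,0.0005,0.042],"twist": 0.003},{"jaw": 0.45,"travel": [-0.0015,0.0005,0.042],"twist": 0.003}]}}

```text
t: 9.18
eef_pos: [559.0, -90.4, 38.6]
tcp_rot: [3.14, 0.0, 1.335]
ft_force: [-0.6, -0.7, 0.4]
opening: 0.448
grip_force: 0.0
```

Run:
```python
from h import *
go(558.5,-89.7,36,1.335);s=state();print(s["eef_pos"],s["ft_force"],s["moment"])
```

```text
travel [ 0.0006 -0.0007  0.0026] twist 0.0 t 9.1833 [-0.28  0.64  1.86 -0.    0.64 -0.04]
[558.99821624 -90.42939828  38.58689067] [-0.60260562 -0.71218102  0.3967131 ] [-0.0603541  -0.12673415 -0.00455554]
```

Call:
{"fn": "drive_tool", "kwargs": {"targets": [{"jaw": 0.25,"travel": [0,0,0],"twist": 0},{"jaw": 0.2,"travel": [0,0,0],"twist": 0},{"jaw": 0.15,"travel": [0,0,0],"twist": 0},{"jaw": 0.1,"travel": [0,0,0],"twist": 0},{"jaw": 0.0,"travel": [0,0,0],"twist": 0},{"jaw": 0.0,"travel": [0,0,0],"twist": 0},{"jaw": 0.0,"travel": [0,0,0],"twist": 0},{"jaw": 0.0,"travel": [0,0,0],"twist": 0}]}}

```text
t: 9.85
eef_pos: [558.5, -90.4, 37.8]
tcp_rot: [-3.142, 0.0, 1.335]
ft_force: [-1.9, 0.4, 5.3]
opening: 0.214
grip_force: 30.0
```

Run:
```python
from h import *
s=state();print(s["eef_pos"],s["tcp_rot"],s["ft_force"],s["moment"],s["opening"]*95,s["grip_force"])
```

```text
[558.48351596 -90.43266686  37.8379758 ] [-3.14151017e+00  9.71118378e-05  1.33478373e+00] [-1.90786827  0.38423807  5.32067194] [0.01915313 0.28602362 0.036736  ] 20.30845322467116 30.00091642141342
```

The opening is 20 mm where the bar is 12 mm, and the crop shows a round hub under it. The fingertips are probably on that hub, so I'll open, rise to about z = 44 and grip again.

Call:
{"fn": "drive_tool", "kwargs": {"targets": [{"jaw": 0.45,"travel": [0,0,0],"twist": 0},{"jaw": 0.45,"travel": [0,0,0],"twist": 0},{"jaw": 0.45,"travel": [0,0,0],"twist": 0},{"jaw": 0.45,"travel": [0,0,-0.006],"twist": 0},{"jaw": 0.45,"travel": [0,0,-0.006],"twist": 0},{"jaw": 0.45,"travel": [0,0,-0.006],"twist": 0}]}}

```text
t: 10.35
eef_pos: [558.8, -90.5, 44.1]
tcp_rot: [3.141, 0.0, 1.335]
ft_force: [-0.6, 0.8, -0.2]
opening: 0.447
grip_force: 0.0
```

Call:
{"fn": "drive_tool", "kwargs": {"targets": [{"jaw": 0.2,"travel": [0,0,0],"twist": 0},{"jaw": 0.1,"travel": [0,0,0],"twist": 0},{"jaw": 0,"travel": [0,0,0],"twist": 0},{"jaw": 0,"travel": [0,0,0],"twist": 0},{"jaw": 0,"travel": [0,0,0],"twist": 0},{"jaw": 0.0,"travel": [0,0,0],"twist": 0},{"jaw": 0.0,"travel": [0,0,0],"twist": 0},{"jaw": 0.0,"travel": [0,0,0],"twist": 0}]}}

```text
t: 11.02
eef_pos: [558.5, -90.4, 43.6]
tcp_rot: [-3.141, 0.0, 1.335]
ft_force: [0.4, -0.5, -0.1]
opening: 0.124
grip_force: 30.0
```

```bash
cat >> h.py <<'E'
def st():
    s=state();np.set_printoptions(suppress=True,precision=3);print(s["eef_pos"],s["tcp_rot"],s["ft_force"],s["moment"],s["opening"]*95,s["grip_force"])
E
python3 -c "from h import *;st()"
```

```text
[558.451 -90.413  43.638] [-3.141  0.     1.335] [ 0.402 -0.539 -0.122] [-0.053  0.009 -0.052] 11.781966417835696 29.95671182870865
```

Call:
{"fn": "drive_tool", "kwargs": {"targets": [{"jaw": 0,"travel": [0,0,0],"twist": 0.1},{"jaw": 0,"travel": [0,0,0],"twist": 0.2},{"jaw": 0,"travel": [0,0,0],"twist": 0.3},{"jaw": 0,"travel": [0,0,0],"twist": 0.4},{"jaw": 0,"travel": [0,0,0],"twist": 0.4},{"jaw": 0,"travel": [0,0,0],"twist": 0.4}]}}

```text
t: 11.52
eef_pos: [558.4, -90.4, 43.6]
tcp_rot: [-3.141, 0.0, 0.938]
ft_force: [-1.8, 1.0, 0.7]
opening: 0.124
grip_force: 30.0
```

```bash
python3 -c "from h import *;st()"
```

```text
[558.369 -90.359  43.634] [-3.141  0.     0.938] [-1.841  0.974  0.663] [ 0.025  0.244 -0.038] 11.745527105264703 29.953974187374115
```

Call:
{"fn": "drive_tool", "kwargs": {"targets": [{"jaw": 0,"travel": [0,0,0],"twist": 0.1},{"jaw": 0,"travel": [0,0,0],"twist": 0.2},{"jaw": 0,"travel": [0,0,0],"twist": 0.3},{"jaw": 0,"travel": [0,0,0],"twist": 0.4},{"jaw": 0,"travel": [0,0,0],"twist": 0.45}]}}

```text
t: 11.93
eef_pos: [558.3, -90.3, 43.6]
tcp_rot: [-3.141, 0.0, 0.483]
ft_force: [-1.2, 0.3, 1.7]
opening: 0.126
grip_force: 30.0
```

```bash
python3 -c "from h import *;st()"
```

```text
[558.29  -90.297  43.649] [-3.141  0.     0.483] [-1.182  0.287  1.747] [0.097 0.334 0.095] 11.933891939866317 29.975744783878326
```

Call:
{"fn": "drive_tool", "kwargs": {"targets": [{"jaw": 0,"travel": [0,0,0],"twist": 0.03},{"jaw": 0,"travel": [0,0,0],"twist": 0.06}]}}

```text
t: 12.1
eef_pos: [558.3, -90.3, 43.6]
tcp_rot: [-3.141, 0.001, 0.427]
ft_force: [-1.8, 0.3, 1.2]
opening: 0.121
grip_force: 30.0
```

```bash
python3 -c "from h import *;st()"
```

```text
[558.286 -90.3    43.649] [-3.141  0.001  0.427] [-1.795  0.323  1.159] [0.061 0.368 0.101] 11.509864023890891 29.975080490112305
```

```bash
cat >> h.py <<'E'
def mz(n=4):
    a=[]
    for i in range(n):
        s=state();a.append(np.r_[s["moment"][2],s["ft_force"],s["tcp_rot"][2]]); read_camera("wrist")
    a=np.array(a);print("mz",a[:,0].round(3),"mean",a[:,0].mean().round(3),"F",a[:,1:4].mean(0).round(2),"cam~",(1.725-a[-1,4]).round(3))
E
python3 -c "from h import *;mz()"
```

```text
mz [ 0.101 -0.038 -0.049 -0.078] mean -0.016 F [-2.25  0.98  0.65] cam~ 1.297
```

Call:
{"fn": "drive_tool", "kwargs": {"targets": [{"jaw": 0,"travel": [0,0,0],"twist": 0.03},{"jaw": 0,"travel": [0,0,0],"twist": 0.06}]}}

```text
t: 12.47
eef_pos: [558.3, -90.3, 43.6]
tcp_rot: [-3.141, 0.001, 0.366]
ft_force: [-2.6, 1.2, 1.9]
opening: 0.122
grip_force: 30.0
```

```bash
python3 -c "from h import *;mz()"
```

```text
mz [ 0.098  0.006 -0.049 -0.038] mean 0.004 F [-2.97  1.34  1.4 ] cam~ 1.358
```

Call:
{"fn": "drive_tool", "kwargs": {"targets": [{"jaw": 0,"travel": [0,0,0],"twist": 0.025},{"jaw": 0,"travel": [0,0,0],"twist": 0.05}]}}

```text
t: 12.83
eef_pos: [558.3, -90.3, 43.6]
tcp_rot: [-3.141, 0.001, 0.315]
ft_force: [-3.4, 1.7, 1.9]
opening: 0.125
grip_force: 30.0
```

```bash
python3 -c "from h import *;mz()"
```

```text
mz [ 0.108  0.034 -0.021 -0.04 ] mean 0.02 F [-3.72  1.85  1.91] cam~ 1.409
```

Call:
{"fn": "drive_tool", "kwargs": {"targets": [{"jaw": 0,"travel": [0,0,0],"twist": 0.02},{"jaw": 0,"travel": [0,0,0],"twist": 0.04}]}}

```text
t: 13.2
eef_pos: [558.3, -90.3, 43.7]
tcp_rot: [-3.141, 0.0, 0.274]
ft_force: [-4.5, 4.1, 1.7]
opening: 0.124
grip_force: 30.0
```

```bash
python3 -c "from h import *;mz(2)"
```

```text
mz [0.057 0.027] mean 0.042 F [-4.38  3.46  1.88] cam~ 1.452
```

Call:
{"fn": "drive_tool", "kwargs": {"targets": [{"jaw": 0,"travel": [0,0,0],"twist": 0.02},{"jaw": 0,"travel": [0,0,0],"twist": 0.04}]}}

```text
t: 13.47
eef_pos: [558.3, -90.3, 43.6]
tcp_rot: [-3.141, 0.001, 0.234]
ft_force: [-4.4, 2.2, 2.1]
opening: 0.126
grip_force: 30.0
```

```bash
python3 -c "from h import *;mz(2)"
```

```text
mz [0.056 0.028] mean 0.042 F [-4.66  2.91  1.85] cam~ 1.492
```

Call:
{"fn": "drive_tool", "kwargs": {"targets": [{"jaw": 0,"travel": [0,0,0],"twist": 0.02},{"jaw": 0,"travel": [0,0,0],"twist": 0.04}]}}

```text
t: 13.73
eef_pos: [558.3, -90.3, 43.7]
tcp_rot: [-3.141, 0.001, 0.194]
ft_force: [-4.5, 3.5, 1.7]
opening: 0.121
grip_force: 30.0
```

```bash
python3 -c "from h import *;mz(2)"
```

```text
mz [0.066 0.075] mean 0.071 F [-4.2   2.81  2.1 ] cam~ 1.532
```

Call:
{"fn": "drive_tool", "kwargs": {"targets": [{"jaw": 0,"travel": [0,0,0],"twist": 0.02},{"jaw": 0,"travel": [0,0,0],"twist": 0.04}]}}

```text
t: 14.0
eef_pos: [558.3, -90.3, 43.6]
tcp_rot: [-3.141, 0.001, 0.154]
ft_force: [-4.3, 2.1, 2.8]
opening: 0.12
grip_force: 30.0
```

```bash
python3 -c "from h import *;mz(3)"
```

```text
mz [ 0.075  0.044 -0.043] mean 0.025 F [-4.55  2.02  2.84] cam~ 1.571
```

Call:
{"fn": "drive_tool", "kwargs": {"targets": [{"jaw": 0,"travel": [0,0,0],"twist": 0.015},{"jaw": 0,"travel": [0,0,0],"twist": 0.03}]}}

```text
t: 14.32
eef_pos: [558.3, -90.2, 43.6]
tcp_rot: [-3.141, 0.001, 0.125]
ft_force: [-3.8, 3.3, 1.9]
opening: 0.126
grip_force: 30.0
```

```bash
python3 -c "from h import *;mz(3)"
```

```text
mz [ 0.055  0.043 -0.026] mean 0.024 F [-4.47  3.11  2.3 ] cam~ 1.6
```

Call:
{"fn": "drive_tool", "kwargs": {"targets": [{"jaw": 0,"travel": [0,0,0],"twist": 0.015},{"jaw": 0,"travel": [0,0,0],"twist": 0.03}]}}

```text
t: 14.63
eef_pos: [558.3, -90.2, 43.7]
tcp_rot: [-3.141, 0.001, 0.095]
ft_force: [-4.9, 2.7, 1.6]
opening: 0.126
grip_force: 30.0
```

```bash
python3 -c "from h import *;mz(3)"
```

```text
mz [0.08  0.015 0.015] mean 0.036 F [-4.9   2.78  1.8 ] cam~ 1.63
```

Call:
{"fn": "drive_tool", "kwargs": {"targets": [{"jaw": 0,"travel": [0,0,0],"twist": 0.015},{"jaw": 0,"travel": [0,0,0],"twist": 0.03}]}}

```text
t: 14.95
eef_pos: [558.3, -90.2, 43.6]
tcp_rot: [-3.141, 0.001, 0.065]
ft_force: [-5.5, 2.2, 2.9]
opening: 0.125
grip_force: 30.0
```

```bash
python3 -c "from h import *;mz(3)"
```

```text
mz [ 0.023  0.048 -0.009] mean 0.021 F [-4.78  2.61  2.67] cam~ 1.66
```

Call:
{"fn": "drive_tool", "kwargs": {"targets": [{"jaw": 0,"travel": [0,0,0],"twist": 0.015},{"jaw": 0,"travel": [0,0,0],"twist": 0.03}]}}

```text
t: 15.27
eef_pos: [558.3, -90.2, 43.6]
tcp_rot: [-3.141, 0.001, 0.035]
ft_force: [-5.1, 3.2, 2.6]
opening: 0.126
grip_force: 30.0
```

```bash
python3 -c "from h import *;mz(3)"
```

```text
mz [0.073 0.133 0.057] mean 0.088 F [-4.39  3.23  1.53] cam~ 1.69
```

Call:
{"fn": "drive_tool", "kwargs": {"targets": [{"jaw": 0,"travel": [0,0,0],"twist": 0.015},{"jaw": 0,"travel": [0,0,0],"twist": 0.03}]}}

```text
t: 15.58
eef_pos: [558.3, -90.2, 43.6]
tcp_rot: [-3.141, 0.001, 0.005]
ft_force: [-4.1, 2.6, 1.1]
opening: 0.124
grip_force: 30.0
```

```bash
python3 -c "from h import *;mz(3)"
```

```text
mz [0.204 0.164 0.09 ] mean 0.153 F [-4.42  2.35  1.8 ] cam~ 1.72
```

Call:
{"fn": "drive_tool", "kwargs": {"targets": [{"jaw": 0,"travel": [0,0,0],"twist": 0.01},{"jaw": 0,"travel": [0,0,0],"twist": 0.02}]}}

```text
t: 15.9
eef_pos: [558.3, -90.3, 43.6]
tcp_rot: [-3.142, 0.001, -0.015]
ft_force: [-4.5, 2.2, 2.2]
opening: 0.123
grip_force: 30.0
```

```bash
python3 -c "from h import *;mz(4)"
```

```text
mz [0.19  0.203 0.16  0.16 ] mean 0.178 F [-4.75  2.52  1.92] cam~ 1.74
```

Call:
{"fn": "drive_tool", "kwargs": {"targets": [{"jaw": 0,"travel": [0,0,0],"twist": 0.01}]}}

```text
t: 16.18
eef_pos: [558.3, -90.2, 43.6]
tcp_rot: [-3.142, 0.001, -0.024]
ft_force: [-4.6, 3.4, 2.3]
opening: 0.124
grip_force: 30.0
```

```bash
python3 -c "from h import *;mz(4)"
```

```text
mz [0.261 0.194 0.194 0.163] mean 0.203 F [-4.23  2.6   1.98] cam~ 1.75
```

Torque is now about 0.17 N m above the free-turning level, so about 9 to 10 N of clamping. Release and withdraw.

Call:
{"fn": "drive_tool", "kwargs": {"targets": [{"jaw": 0.2,"travel": [0,0,0],"twist": 0},{"jaw": 0.35,"travel": [0,0,0],"twist": 0},{"jaw": 0.4,"travel": [0,0,0],"twist": 0},{"jaw": 0.4,"travel": [0,0,0],"twist": 0},{"jaw": 0.4,"travel": [0,0,-0.03],"twist": 0},{"jaw": 0.4,"travel": [0,0,-0.07],"twist": 0},{"jaw": 0.4,"travel": [0,0,-0.11],"twist": 0},{"jaw": 0.4,"travel": [0,0,-0.13],"twist": 0}]}}

```text
t: 17.05
eef_pos: [559.8, -90.8, 178.1]
tcp_rot: [3.14, -0.005, -0.025]
ft_force: [1.2, -0.5, -0.0]
opening: 0.4
grip_force: 0.0
```

Call:
{"fn": "drive_tool", "kwargs": {"targets": [{"jaw": 0.4,"travel": [-0.04,0,0],"twist": -0.12},{"jaw": 0.4,"travel": [-0.08,-0.01,0],"twist": -0.24},{"jaw": 0.4,"travel": [-0.08,-0.03,0],"twist": -0.24},{"jaw": 0.4,"travel": [-0.08,-0.03,0],"twist": -0.24},{"jaw": 0.4,"travel": [-0.08,-0.03,0],"twist": -0.24}]}}

```text
t: 17.47
eef_pos: [479.8, -58.2, 174.2]
tcp_rot: [3.141, -0.002, 0.215]
ft_force: [0.6, 0.8, -0.0]
opening: 0.4
grip_force: 0.0
```

Run:
```python
from h import *
snap("top","t9.png",(200,160,310,240),7);st()
```

```text
[480.146 -58.66  174.037] [ 3.141 -0.001  0.215] [-0.12   0.154  0.344] [ 0.088 -0.026  0.032] 37.87028823804242 0.0
```

View pics/t9.png

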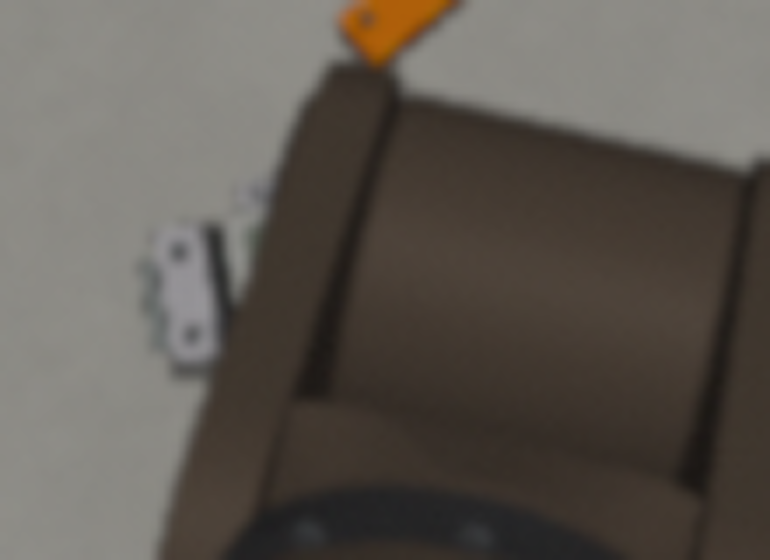

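The arm hides most of the top view. The logger seems to meet the rubber at (215,260). I'll use the last picture for the scene camera.

Run:
```python
from h import *
snap("scene","s9.png",(220,160,330,240),7)
```

```text
(no output)
```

View pics/s9.png

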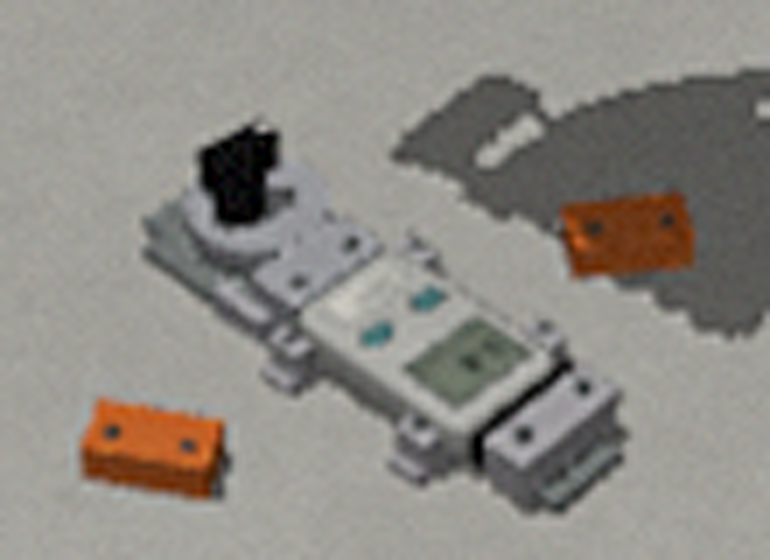

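The logger lies flat, face up, between the jaw (320,250) and the rubber (500,420), with the disc bearing on the jaw and nothing touched by the robot. Handing in.

```bash
python3 -c "from h import *;print(job_done())"
```

```text
the job is handed in; nothing more can be done
None
```

The logger is clamped flat and face up against the end stop at roughly 9–10 N, estimated from the knob torque; I turned the knob to about 1.75 rad, released it, withdrew the arm clear, and handed the job in at about 18 s.

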